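Make up two staining kits from the bench stock

TASK

Make up the two staining kits. In the green three-well tray stand the orange-capped clear bottle, the black-capped amber bottle and, in the middle well between them, the yellow slide box; in the blue two-well tray stand the red-lidded white jar and the steel canister. Put one thing in each well, upright on the well's floor, and leave the other bottles and jars standing where they are.

Things in the scene. Friction and masses are not known exactly. Their poses are not given: they have to be found in the camera images.
- orange_bottle_mid (a point): clear glass reagent bottle, ORANGE cap, white paper band; round, body 44 mm across up to 63 mm, cap 37 mm across above it, 84 mm tall. Stands upright on the bench at the start. The point is its centre, 42 mm above its underside; z is up along its axis.
- bluecap_bottle_mid (a point): clear glass reagent bottle, BLUE cap, white paper band; 44 mm across, 84 mm tall; not wanted, stays where it is. Stands upright on the bench at the start. The point is its centre, 42 mm above its underside; z is up along its axis.
- amber_black_mid (a point): dark brown (amber) bottle, BLACK cap, white paper band; round, body 40 mm across up to 60 mm, cap 34 mm across above it, 80 mm tall. Stands upright on the bench at the start. The point is its centre, 40 mm above its underside; z is up along its axis.
- amber_white_mid (a point): dark brown (amber) bottle, WHITE cap, white paper band; 40 mm across, 80 mm tall; not wanted, stays where it is. Stands upright on the bench at the start. The point is its centre, 40 mm above its underside; z is up along its axis.
- red_jar_mid (a point): white plastic jar, RED lid; round, 46 mm across all the way up, 70 mm tall. Stands upright on the bench at the start. The point is its centre, 35 mm above its underside; z is up along its axis.
- green_jar_mid (a point): white plastic jar, GREEN lid; 46 mm across, 70 mm tall; not wanted, stays where it is. Stands upright on the bench at the start. The point is its centre, 35 mm above its underside; z is up along its axis.
- steel_can_mid (a point): bright steel canister with two dark bands and a small dark knob on top; round, 40 mm across up to 68 mm, knob 14 mm across, 76 mm tall in all. Stands upright on the bench at the start. The point is its centre, 38 mm above its underside; z is up along its axis.
- slide_box_mid (a point): YELLOW upright slide box with a dark line round it and white labels; 48 mm along its x by 32 mm along its y by 76 mm tall. Stands upright on the bench at the start. The point is its centre, 38 mm above its underside; z is up along its axis.
- green_tray: GREEN shallow kit tray with three wells, 220 mm (x) by 76 mm (y), fixed to the bench; its three wells lie in a row along its x, each 68 by 68 mm inside, centred at x = -72, 0 and +72 mm. Floor 4 mm thick, walls 4 mm thick and 12 mm high, so a tall thing can be held well clear above them. Origin: centre of its underside; z up.
- blue_tray: BLUE shallow kit tray with two wells, 148 mm (x) by 76 mm (y), fixed to the bench; its two wells lie in a row along its x, each 68 by 68 mm inside, centred at x = -36 and +36 mm. Floor 4 mm thick, walls 4 mm thick and 12 mm high, so a tall thing can be held well clear above them. Origin: centre of its underside; z up.
Mind the look-alikes: they are no part of the job. What is shaped like the part that bears red_jar_mid but purple is not meant.

How it is judged:
At the end, for the whole second after the job is handed in: Green tray: slide box in the middle well, orange-capped and black-capped amber bottles in the outer wells; blue tray: red-lidded jar and steel canister. Each upright (0.12 rad), on the well floor (4 mm), released, at rest; the other three upright within 25 mm of where they started (x of orange_bottle_mid in the frame of green_tray between -0.1 and 0.1 m and y of orange_bottle_mid in the frame of green_tray between -0.022 and 0.022 m and z of orange_bottle_mid in the frame of green_tray between 0.042 and 0.05 m and angle between each of orange_bottle_mid, amber_black_mid, slide_box_mid, red_jar_mid, steel_can_mid, bluecap_bottle_mid, amber_white_mid, green_jar_mid's own z axis and vertical below 0.12 rad and linear speed of each of orange_bottle, amber_black, slide_box, red_jar, steel_can, bluecap_bottle, amber_white, green_jar below 0.02 m/s and x of amber_black_mid in the frame of green_tray between -0.1 and 0.1 m and y of amber_black_mid in the frame of green_tray between -0.022 and 0.022 m and z of amber_black_mid in the frame of green_tray between 0.04 and 0.048 m and x of slide_box_mid in the frame of green_tray between -0.022 and 0.022 m and y of slide_box_mid in the frame of green_tray between -0.022 and 0.022 m and z of slide_box_mid in the frame of green_tray between 0.038 and 0.046 m and x of red_jar_mid in the frame of blue_tray between -0.066 and 0.066 m and y of red_jar_mid in the frame of blue_tray between -0.022 and 0.022 m and z of red_jar_mid in the frame of blue_tray between 0.035 and 0.043 m and x of steel_can_mid in the frame of blue_tray between -0.066 and 0.066 m and y of steel_can_mid in the frame of blue_tray between -0.022 and 0.022 m and z of steel_can_mid in the frame of blue_tray between 0.038 and 0.046 m and distance of each of bluecap_bottle_mid, amber_white_mid, green_jar_mid from where it was at the start of the episode below 0.025 m); the robot touches nothing.
It fails at once if the blue-capped bottle is knocked over or pushed away (more than 30 mm or tilted more than 0.5 rad) (distance of bluecap_bottle_mid from where it was at the start of the episode above 0.03 m or angle between bluecap_bottle_mid's own z axis and vertical above 0.5 rad).
It fails at once if the white-capped amber bottle is knocked over or pushed away (more than 30 mm or tilted more than 0.5 rad) (distance of amber_white_mid from where it was at the start of the episode above 0.03 m or angle between amber_white_mid's own z axis and vertical above 0.5 rad).
It fails at once if the green-lidded jar is knocked over or pushed away (more than 30 mm or tilted more than 0.5 rad) (distance of green_jar_mid from where it was at the start of the episode above 0.03 m or angle between green_jar_mid's own z axis and vertical above 0.5 rad).
It also fails if it takes over 128 s, if anything falls off the work surface, if the arm or the gripper's body presses on something with over 40 N, if the wrist force passes 120 N, or if a joint passes its speed limit or range.

ROBOT

A 7-joint arm with a two-finger parallel gripper is mounted at the origin on the work surface. World frame = base frame: x ahead of the robot, y to its left, z up, the work surface at z = 0. Lengths are in m, angles in rad, forces in N, time in s.
With the tool pointing down it reaches from about 0.4 to 0.9 m from the base axis. Payload 5.6 kg.
Tool frame: the origin (TCP) lies where the fingers leave the gripper's body, on its centre line; the fingertips stand 88 mm ahead of it and the grasp point (between the pads) lies 69 mm ahead of it; z points along the fingers, y is the line along which they close (so a half turn about z gives the same grasp; the last joint's range is limited). The gripper opens to 92 mm and grips with 3 to 60 N. Pads are 20 mm wide; open, the fingers measure 128 mm over their backs; the gripper's body (75 mm by 189 mm) begins 69 mm behind the grasp point.
Start: joints at [-1.375, 0.468, -0.012, 1.603, 0.006, 1.071, -0.056], TCP at [0.154, 0.632, 0.303] pointing down, gripper open.
Joint ranges: [-2.53, 2.53], [-0.31, 2.02], [-1.57, 1.55], [0.28, 2.44], [-1.29, 4.43], [0.15, 1.84], [-2.92, 2.92]. Speed limits (rad/s): [2.57, 2.57, 3.14, 3.14, 3.14, 3.14, 3.14].

INTERFACE

Orientations are given as a unit quaternion [x, y, z, w].
In Python, from workcell import status, cams, job gives the robot as it stands. The module is installed in compiled form; this text tells all that it offers.
- The arm moves only by the tool step_arm, never from a script. Its argument "targets" is a list of rows, each a list of 7 numbers: the opening, from -1 (shut) to 1 (fully open), then the shift along the tool's x, y, z in units of 50 cm (1.0 is 50 cm), then the turn, a rotation vector about the tool's x, y, z in units of pi rad (1.0 is pi rad). In form: [[gripper, tx, ty, tz, ax, ay, az], ...]. A call has 1 to 8 rows; each row is the pose to reach, as a shift and turn from the pose commanded when the call began, along the tool's axes at that moment, turning the shorter way round; what a row does not reach only later rows make up. A row lasts 1/10 s, in which the tool goes at most 50 mm and 8.59 degrees, less where a joint would pass 70% of its speed; a pose out of reach is approached as far as the arm can. A call with a number of a shift or a turn outside -1 to 1 is refused whole. A call with a gripper value outside its range is refused whole. The fingers move at their own pace and stop on an object; the grip force is fixed at half the most. Time passes only in rows, so rows that repeat a pose let the fingers close. It gives the time, the measured TCP pose, the force, the opening and the grip force at its end, in the units of the state.
- status.observe(): the state, without advancing time (a new reading comes with each control period).
- cams.capture(name): name is "scene" or "top" or "wrist"; returns a dict with "pixels" (480x640x3 uint8, blue, green, red), "fx", "fy", "cx", "cy" (pixels), "view" (4x4, takes a point from world to camera coordinates). Camera axes: x right, y down, z forward; pixel columns grow to the right and rows downward; lengths in m; the calibration is good to about 2 mm. A picture is of the moment at which its call begins. There is no depth.
- job.finish_job(): hands the job in; it is judged then, once.
The state is a dict: "time": time; "joint_pos": joint angles; "dq": joint speeds; "effort": joint torques, N m; "position": TCP position; "ee_rot": TCP orientation; "contact_force": force on the tool from outside, world axes, zero at the start; "wrist_torque": the same for the moment, N m; "opening": opening from 0.0 (shut) to 1.0 (fully open); "grip_force": force on a finger pad.
Only numpy, scipy, OpenCV 4.12 (cv2) and the standard library are available. Lean on these libraries where they do the work, as an engineer would, in place of code of your own. Each camera call takes 0.05 s, during which the arm holds its last target. There are 200 camera calls.

## Working session

There is one attempt and no reset: what is moved stays moved. The work goes in short steps, Python scripts to look and compute and a tool call to move; the robot and the scene stay as the last step left them, time stands still between calls to the robot, and variables do not carry over. Pictures are saved under pics/ and viewed, at most 14 in all, crops included, and the job is handed in when it is done.

Besides the shell and the picture viewer there is one more tool, called after "Emit:" as name([rows], argument=value, ...), one row to a line, values as JSON. step_arm: Moves the arm, as the interface text tells. Shifts and turns lie within -1 to 1; 1 stands for 50 cm of shift or pi rad of turn. Its arguments: {"type":"object","properties":{"targets":{"type":"array"}},"required":["targets"]}

```bash
mkdir -p pics; cat > h.py <<'E'
import numpy as np, cv2, json
from workcell import status, cams, job
from scipy.spatial.transform import Rotation as R
def cap(n,f):
    c=cams.capture(n); cv2.imwrite(f'pics/{f}.png',c['pixels'])
    np.savez(f'pics/{f}.npz',**{k:c[k] for k in('pixels','fx','fy','cx','cy','view')}); return c
def load(f): return np.load(f'pics/{f}.npz')
def px2w(c,u,v,z):
    V=np.array(c['view']); d=V[:3,:3].T@np.array([(u-c['cx'])/c['fx'],(v-c['cy'])/c['fy'],1.]); o=-V[:3,:3].T@V[:3,3]
    return o+d*(z-o[2])/d[2]
def w2px(c,p):
    V=np.array(c['view']); q=V[:3,:3]@np.array(p)+V[:3,3]; return c['fx']*q[0]/q[2]+c['cx'],c['fy']*q[1]/q[2]+c['cy']
E
python3 - <<'E'
from h import *
for n in('top','scene'):
    c=cap(n,n+'0'); V=np.array(c['view']); print(n,c['fx'],-V[:3,:3].T@V[:3,3],V[:3,:3].round(3).tolist())
s=status.observe(); print({k:np.round(s[k],3).tolist() for k in s})
E
```

```text
top 474.2396787874066 [0.52094338 0.01400284 0.83634455] [[0.015, -1.0, 0.027], [-0.997, -0.017, -0.069], [0.069, -0.026, -0.997]]
scene 580.7374622873535 [ 0.98307116 -0.33100958  0.85568346] [[0.659, 0.752, -0.013], [0.622, -0.556, -0.551], [-0.421, 0.356, -0.834]]
{'time': 0.1, 'joint_pos': [-1.375, 0.468, -0.012, 1.604, 0.006, 1.071, -0.056], 'dq': [-0.0, -0.0, 0.0, -0.003, 0.001, 0.0, -0.001], 'effort': [0.001, -52.165, -0.012, -24.437, -0.057, 0.014, 0.0], 'position': [0.154, 0.631, 0.302], 'ee_rot': [0.119, 0.993, -0.001, -0.0], 'contact_force': [0.274, -0.701, 0.323], 'wrist_torque': [-0.058, -0.041, 0.0], 'grip_force': 0.0, 'opening': 1.0}
```

View pics/top0.png

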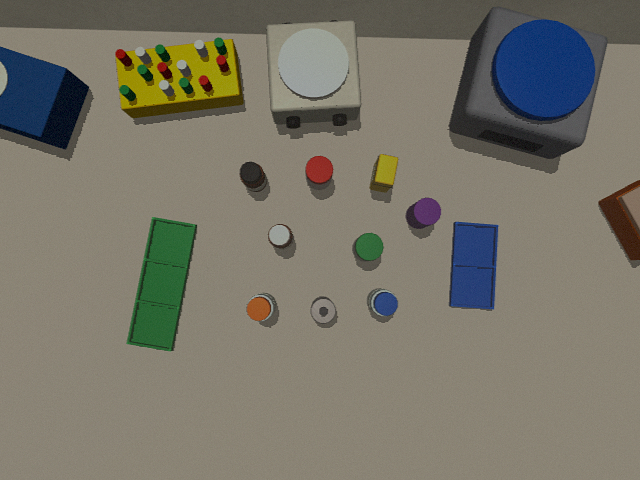

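View pics/scene0.png

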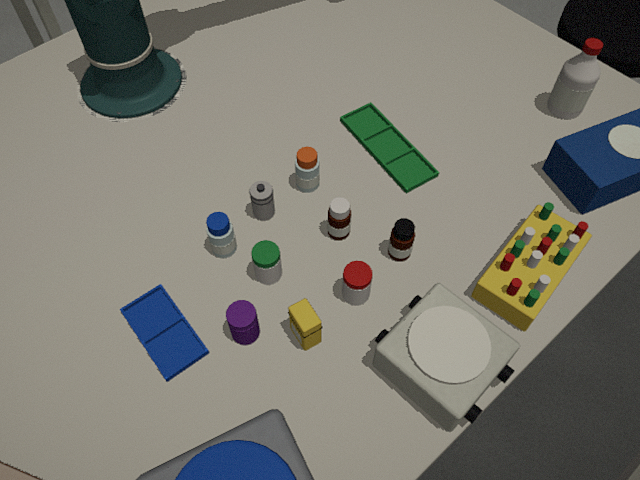

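The top view shows the green tray at about (162,284), the blue tray at (474,266), and the objects between them. I'll enlarge that area to read the centres.

```bash
python3 - <<'E'
from h import *
im=cv2.imread('pics/top0.png')[140:360,230:450]
im=cv2.convertScaleAbs(im,alpha=1.4,beta=10)
im=cv2.resize(im,(600,600),interpolation=cv2.INTER_CUBIC); cv2.imwrite('pics/crop1.png',im)
c=load('top0'); hsv=cv2.cvtColor(c['pixels'],cv2.COLOR_BGR2HSV)
for n,lo,hi,box,z in(('green',(45,90,40),(80,255,255),(120,200,200,360),.012),('blue',(100,90,40),(130,255,255),(440,510,210,320),.012),
 ('orange',(5,150,80),(20,255,255),(230,290,280,330),.084),('red',(170,120,60),(180,255,255),(290,350,150,195),.07),('redb',(0,120,60),(5,255,255),(290,350,150,195),.07),('yellow',(20,100,120),(35,255,255),(360,410,150,195),.076),('greenjar',(45,90,40),(80,255,255),(340,400,225,270),.07),('bluecap',(100,120,40),(130,255,255),(360,410,280,325),.084),('purple',(130,60,40),(165,255,255),(400,450,190,230),.07)):
    m=cv2.inRange(hsv,lo,hi); k=np.zeros_like(m); x0,x1,y0,y1=box; k[y0:y1,x0:x1]=m[y0:y1,x0:x1]
    cs=cv2.findContours(k,cv2.RETR_EXTERNAL,cv2.CHAIN_APPROX_NONE)[0]
    if not cs: print(n,'none'); continue
    r=cv2.minAreaRect(max(cs,key=cv2.contourArea)); b=cv2.boxPoints(r)
    w=np.array([px2w(c,*p,z) for p in b])[:,:2]
    print(n,np.round(r[0],1),'ctr',w.mean(0).round(4),'corners',w.round(3).tolist(),'sides',[round(float(np.linalg.norm(w[i]-w[i-1])),4) for i in(1,2)])
E
```

```text
green [161.4 283.9] ctr [0.4947 0.2731] corners [[0.392, 0.328], [0.611, 0.295], [0.597, 0.217], [0.378, 0.252]] sides [0.221, 0.0796]
blue [473.7 265. ] ctr [ 0.5347 -0.2673] corners [[0.462, -0.224], [0.61, -0.233], [0.607, -0.311], [0.459, -0.302]] sides [0.1486, 0.0789]
orange [258.3 308.3] ctr [0.4601 0.0987] corners [[0.459, 0.123], [0.485, 0.099], [0.461, 0.074], [0.436, 0.098]] sides [0.0351, 0.0344]
red none
redb [319. 169.] ctr [0.6863 0.0068] corners [[0.707, 0.028], [0.708, -0.014], [0.665, -0.015], [0.664, 0.028]] sides [0.0426, 0.0431]
yellow [386.2 168.9] ctr [ 0.6874 -0.1026] corners [[0.667, -0.083], [0.713, -0.092], [0.707, -0.122], [0.662, -0.113]] sides [0.0464, 0.0308]
greenjar [369.  246.5] ctr [ 0.5607 -0.0763] corners [[0.582, -0.055], [0.583, -0.097], [0.539, -0.098], [0.538, -0.055]] sides [0.0424, 0.0439]
bluecap [385.5 303.5] ctr [ 0.4702 -0.1016] corners [[0.488, -0.085], [0.488, -0.118], [0.452, -0.118], [0.452, -0.085]] sides [0.0334, 0.0361]
purple [426.2 211.5] ctr [ 0.6195 -0.1696] corners [[0.624, -0.138], [0.651, -0.177], [0.614, -0.202], [0.588, -0.163]] sides [0.0475, 0.0445]
```

View pics/crop1.png

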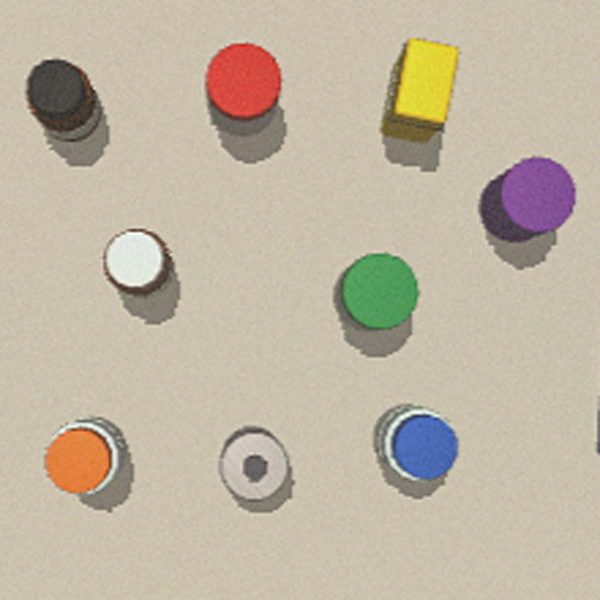

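Crop readings: black cap centre is at (57,88), white cap at (137,259), can top at (254,465), and box top edges run from (412,39) to (394,114). The start yaw of the tool suits the box and both trays to within a few degrees, so I won't need to turn it.

```bash
cat > plan.py <<'E'
from h import *
import sys
c=load('top0'); f=lambda u,v,z:px2w(c,230+u/2.727,140+v/2.727,z)[:2]
P=dict(start=np.array([.154,.631]),orange=np.array([.4601,.0987]),amber=f(57,88,.08),box=f(427,81,.076),red=np.array([.6863,.0068]),can=f(254,465,.068))
def wells(ctr,yaw,ds):
    return [np.array(ctr)+d*np.array([np.cos(yaw),np.sin(yaw)]) for d in ds]
P['gB'],P['gM'],P['gA']=wells((.4947,.2731),np.radians(-9.1),(-.072,0,.072))
P['bB'],P['bA']=wells((.5347,-.2673),np.radians(-3.5),(-.036,.036))
E
python3 - <<'E'
from plan import *
s=status.observe(); M=R.from_quat(s['ee_rot']).as_matrix()
print(M.round(3).tolist()); print({k:v.round(4).tolist() for k,v in P.items()},'whiteamber',f(137,259,.08))
seq='start orange gB amber gA box gM red bA can bB'.split()
for a,b in zip(seq,seq[1:]):
    d=M.T@np.r_[P[b]-P[a],0]; print(a,b,(d/.5).round(4),'dist',round(float(np.linalg.norm(d)),3))
E
```

```text
[[-0.972, 0.237, -0.0], [0.237, 0.972, -0.002], [-0.0, -0.002, -1.0]]
{'start': [0.154, 0.631], 'orange': [0.4601, 0.0987], 'amber': [0.6765, 0.1163], 'box': [0.6861, -0.1032], 'red': [0.6863, 0.0068], 'can': [0.4565, -0.0036], 'gB': [0.4236, 0.2845], 'gM': [0.4947, 0.2731], 'gA': [0.5658, 0.2617], 'bB': [0.4988, -0.2651], 'bA': [0.5706, -0.2695]} whiteamber [0.57619902 0.06704455]
start orange [-0.8467 -0.8896  0.0015] dist 0.614
orange gB [ 0.1588  0.3438 -0.0006] dist 0.189
gB amber [-5.709e-01 -2.072e-01  4.000e-04] dist 0.304
amber gA [ 0.2838  0.2302 -0.0004] dist 0.183
gA box [-0.4064 -0.6522  0.0011] dist 0.384
box gM [ 0.55    0.6407 -0.0011] dist 0.422
gM red [-0.4983 -0.4268  0.0007] dist 0.328
red bA [ 0.094  -0.5916  0.0009] dist 0.3
bA can [ 0.3475  0.4628 -0.0008] dist 0.289
can bB [-0.2058 -0.4883  0.0008] dist 0.265
```

Emit:
step_arm([
  [1,-0.846,-0.89,0,0,0,0],
  [1,-0.846,-0.89,0,0,0,0],
  [1,-0.846,-0.89,0,0,0,0],
  [1,-0.846,-0.89,0,0,0,0],
  [1,-0.846,-0.89,0,0,0,0],
  [1,-0.846,-0.89,0,0,0,0],
  [1,-0.846,-0.89,0,0,0,0],
  [1,-0.846,-0.89,0,0,0,0],
])

```text
time: 0.9
position: [0.3535, 0.2826, 0.3026]
ee_rot: [0.119, 0.993, 0.0, -0.0]
contact_force: [0.9, 0.4, -0.6]
opening: 1.0
grip_force: 0.0
```

Emit:
step_arm([
  [1,-0.294,-0.307,0.1,0,0,0],
  [1,-0.294,-0.307,0.124,0,0,0],
  [1,-0.294,-0.307,0.124,0,0,0],
  [1,-0.294,-0.307,0.124,0,0,0],
  [1,-0.294,-0.307,0.124,0,0,0],
  [1,-0.294,-0.307,0.124,0,0,0],
  [1,-0.294,-0.307,0.124,0,0,0],
])

```text
time: 1.6
position: [0.4592, 0.1009, 0.2404]
ee_rot: [0.119, 0.993, -0.0, -0.0]
contact_force: [-0.2, -0.3, -0.6]
opening: 1.002
grip_force: 0.0
```

```bash
python3 - <<'E'
from h import *
c=cap('wrist','w1'); s=status.observe(); print(s['position'],w2px(c,(.4601,.0987,.084)),w2px(c,(.4601,.0987,.0)))
E
```

```text
[0.45903077 0.10171354 0.24067752] (np.float64(312.8637412268545), np.float64(259.8039918155576)) (np.float64(313.43210593516346), np.float64(230.4637895638999))
```

View pics/w1.png

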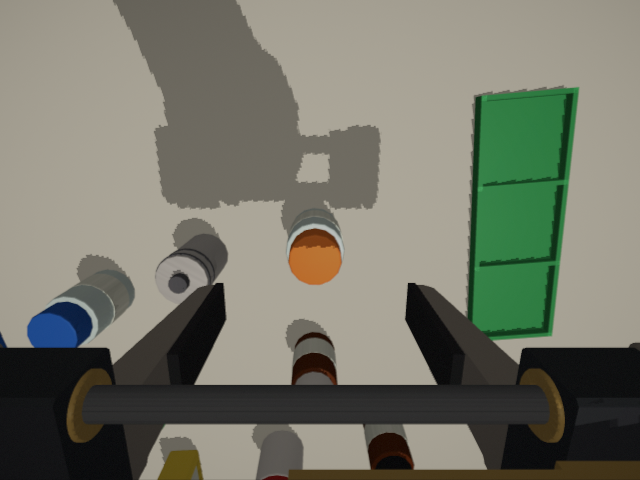

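The wrist picture has the orange cap at (315,258) against a predicted (313,260), so the measurement holds. Next I'll descend and grip.

Emit:
step_arm([
  [1,0,0,0.1,0,0,0],
  [1,0,0,0.19,0,0,0],
  [1,0,0,0.258,0,0,0],
  [1,0,0,0.258,0,0,0],
  [-1,0,0,0.258,0,0,0],
  [-1,0,0,0.258,0,0,0],
  [-1,0,0,0.258,0,0,0],
  [-1,0,0,0.258,0,0,0],
])

```text
time: 2.45
position: [0.4602, 0.1012, 0.1132]
ee_rot: [0.119, 0.993, 0.001, 0.001]
contact_force: [0.6, 0.8, -0.0]
opening: 0.676
grip_force: 0.0
```

Emit:
step_arm([
  [-1,0,0,0,0,0,0],
  [-1,0,0,0,0,0,0],
  [-1,0,0,0,0,0,0],
])

```text
time: 2.75
position: [0.4596, 0.1007, 0.1121]
ee_rot: [0.119, 0.993, 0.0, 0.0]
contact_force: [-0.5, -0.4, 5.0]
opening: 0.476
grip_force: 30.0
```

Emit:
step_arm([
  [-1,0,0,-0.06,0,0,0],
  [-1,0,0,-0.16,0,0,0],
  [-1,0,0,-0.25,0,0,0],
  [-1,0.02,0.06,-0.258,0,0,0],
  [-1,0.06,0.14,-0.258,0,0,0],
  [-1,0.1,0.22,-0.258,0,0,0],
  [-1,0.136,0.3,-0.258,0,0,0],
  [-1,0.157,0.342,-0.258,0,0,0],
])

```text
time: 3.55
position: [0.4221, 0.2891, 0.2405]
ee_rot: [0.117, 0.993, 0.001, -0.0]
contact_force: [-0.2, -0.0, -1.5]
opening: 0.473
grip_force: 30.0
```

Emit:
step_arm([
  [-1,0,0,0,0,0,0],
  [-1,0,0,0.08,0,0,0],
  [-1,0,0,0.16,0,0,0],
  [-1,0,0,0.22,0,0,0],
  [-1,0,0,0.24,0,0,0],
  [-1,0,0,0.248,0,0,0],
  [-1,0,0,0.248,0,0,0],
])

```text
time: 4.25
position: [0.4242, 0.285, 0.1174]
ee_rot: [0.12, 0.993, 0.0, 0.0]
contact_force: [0.6, -0.1, -1.1]
opening: 0.477
grip_force: 30.0
```

Emit:
step_arm([
  [-1,0,0,0.002,0,0,0],
  [1,0,0,0.002,0,0,0],
  [1,0,0,0.002,0,0,0],
  [1,0,0,0.002,0,0,0],
  [1,0,0,0.002,0,0,0],
  [1,0,0,-0.08,0,0,0],
  [1,0,0,-0.16,0,0,0],
  [1,0,0,-0.246,0,0,0],
])

```text
time: 5.05
position: [0.4233, 0.2851, 0.2407]
ee_rot: [0.119, 0.993, -0.001, -0.0]
contact_force: [1.2, -0.3, -0.2]
opening: 1.0
grip_force: 0.0
```

Emit:
step_arm([
  [1,-0.571,-0.207,0,0,0,0],
  [1,-0.571,-0.207,0,0,0,0],
  [1,-0.571,-0.207,0,0,0,0],
  [1,-0.571,-0.207,0,0,0,0],
  [1,-0.571,-0.207,0,0,0,0],
  [1,-0.571,-0.207,0,0,0,0],
  [1,-0.571,-0.207,0,0,0,0],
  [1,-0.571,-0.207,0,0,0,0],
])

```text
time: 5.85
position: [0.677, 0.1157, 0.2389]
ee_rot: [0.121, 0.993, -0.0, -0.0]
contact_force: [-0.8, 0.9, -0.3]
opening: 1.002
grip_force: 0.0
```

```bash
python3 - <<'E'
from plan import *
c=cap('wrist','w2'); s=status.observe(); print(s['position'],P['amber'],w2px(c,(*P['amber'],.08)))
cap('top','top2')
E
```

```text
[0.67598195 0.11752966 0.23899123] [0.67645001 0.1162929 ] (np.float64(316.51829831690407), np.float64(255.67440671798363))
```

View pics/w2.png

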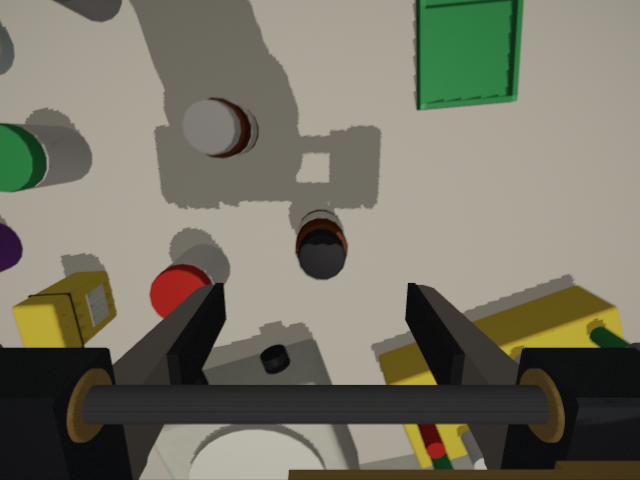

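Black cap is at (322,255) against a predicted (316,256), about 4 mm toward +tool y, so I'll shift by that. The rack and hotplate are clear.

Emit:
step_arm([
  [0.7,0,0.008,0.1,0,0,0],
  [0.5,0,0.008,0.19,0,0,0],
  [0.5,0,0.008,0.256,0,0,0],
  [0.5,0,0.008,0.256,0,0,0],
  [-1,0,0.008,0.256,0,0,0],
  [-1,0,0.008,0.256,0,0,0],
  [-1,0,0.008,0.256,0,0,0],
  [-1,0,0.008,0.256,0,0,0],
])

```text
time: 6.75
position: [0.6784, 0.1208, 0.1139]
ee_rot: [0.119, 0.993, 0.0, 0.001]
contact_force: [-1.1, 0.7, 6.9]
opening: 0.43
grip_force: 30.1
```

Emit:
step_arm([
  [-1,0,0,0,0,0,0],
  [-1,0,0,0,0,0,0],
  [-1,0,0,0,0,0,0],
])

```text
time: 7.05
position: [0.6785, 0.1208, 0.1139]
ee_rot: [0.119, 0.993, 0.0, 0.001]
contact_force: [-1.1, -2.0, 7.3]
opening: 0.431
grip_force: 30.0
```

Emit:
step_arm([
  [-1,0,0,-0.06,0,0,0],
  [-1,0,0,-0.16,0,0,0],
  [-1,0,0,-0.25,0,0,0],
  [-1,0.06,0.05,-0.256,0,0,0],
  [-1,0.13,0.1,-0.256,0,0,0],
  [-1,0.2,0.155,-0.256,0,0,0],
  [-1,0.26,0.2,-0.256,0,0,0],
  [-1,0.286,0.221,-0.256,0,0,0],
])

```text
time: 7.85
position: [0.5617, 0.2664, 0.2399]
ee_rot: [0.117, 0.993, 0.001, -0.001]
contact_force: [0.2, -0.0, -2.1]
opening: 0.428
grip_force: 30.0
```

Emit:
step_arm([
  [-1,0,0,0,0,0,0],
  [-1,0,0,0.08,0,0,0],
  [-1,0,0,0.16,0,0,0],
  [-1,0,0,0.22,0,0,0],
  [-1,0,0,0.238,0,0,0],
  [-1,0,0,0.245,0,0,0],
  [-1,0,0,0.245,0,0,0],
])

```text
time: 8.55
position: [0.5664, 0.2603, 0.1183]
ee_rot: [0.121, 0.993, -0.0, 0.001]
contact_force: [0.4, 0.2, -0.4]
opening: 0.429
grip_force: 30.0
```

Emit:
step_arm([
  [-1,0,0,0,0,0,0],
  [0.8,0,0,0,0,0,0],
  [0.8,0,0,0,0,0,0],
  [0.8,0,0,0,0,0,0],
  [0.8,0,0,0,0,0,0],
  [0.8,0,0,-0.08,0,0,0],
  [0.8,0,0,-0.16,0,0,0],
  [0.8,0,0,-0.246,0,0,0],
])

```text
time: 9.35
position: [0.5643, 0.2623, 0.241]
ee_rot: [0.119, 0.993, -0.0, -0.001]
contact_force: [-0.1, 0.8, 0.6]
opening: 0.901
grip_force: 0.0
```

Emit:
step_arm([
  [0.8,-0.406,-0.652,0,0,0,0],
  [0.8,-0.406,-0.652,0,0,0,0],
  [0.8,-0.406,-0.652,0,0,0,0],
  [0.8,-0.406,-0.652,0,0,0,0],
  [0.8,-0.406,-0.652,0,0,0,0],
  [0.8,-0.406,-0.652,0,0,0,0],
  [0.8,-0.406,-0.652,0,0,0,0],
  [0.8,-0.406,-0.652,0,0,0,0],
])

```text
time: 10.15
position: [0.6851, -0.1069, 0.2404]
ee_rot: [0.121, 0.993, -0.001, 0.0]
contact_force: [-0.1, 0.0, -1.2]
opening: 0.901
grip_force: 0.0
```

```bash
python3 - <<'E'
from plan import *
c=cap('wrist','w3'); s=status.observe(); print(s['position'],P['box'],w2px(c,(*P['box'],.076)))
t=cap('top','top3'); im=t['pixels']
cv2.imwrite('pics/c3.png',np.hstack([c['pixels'],cv2.resize(im[190:370,110:290],(480,480))])[:, :][::1]); 
x=cv2.imread('pics/c3.png'); cv2.imwrite('pics/c3.png',cv2.resize(x,(800,343)))
E
```

```text
[ 0.68549692 -0.11320837  0.24055555] [ 0.68608626 -0.10322095] (np.float64(321.4153020697329), np.float64(254.00028115507348))
```

View pics/c3.png

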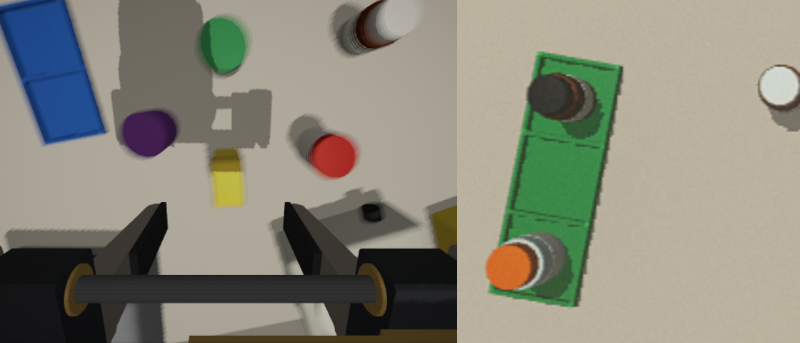

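Both bottles stand in their wells: the black cap is in the upper well at (555,97), the orange in the lower at (512,265). The arm was still settling (the wrist view is blurred), so I'll let it rest and check again.

Emit:
step_arm([
  [0.8,0,0,0,0,0,0],
  [0.8,0,0,0,0,0,0],
  [0.8,0,0,0,0,0,0],
])

```text
time: 10.55
position: [0.6848, -0.1, 0.2402]
ee_rot: [0.118, 0.993, 0.001, -0.0]
contact_force: [0.2, -0.7, -0.4]
opening: 0.9
grip_force: 0.0
```

```bash
python3 - <<'E'
from plan import *
c=cap('wrist','w4'); s=status.observe(); print(s['position'],P['box'],w2px(c,(*P['box'],.076)))
im=c['pixels']; hsv=cv2.cvtColor(im,cv2.COLOR_BGR2HSV); k=cv2.inRange(hsv,(20,100,150),(35,255,255)); k[:,:230]=0;k[:,400:]=0;k[300:]=0
cs=cv2.findContours(k,0,1)[0]; print(cv2.minAreaRect(max(cs,key=cv2.contourArea)))
E
```

```text
[ 0.6848148  -0.10024157  0.24026389] [ 0.68608626 -0.10322095] (np.float64(311.34223286370246), np.float64(256.97451547921247))
((313.6584167480469, 263.8258056640625), (51.275230407714844, 43.66481018066406), 87.27368927001953)
```

Emit:
step_arm([
  [0.5,0,0,0.1,0,0,0],
  [0.4,0,0,0.19,0,0,0],
  [0.4,0,0,0.256,0,0,0],
  [0.4,0,0,0.256,0,0,0],
  [-1,0,0,0.256,0,0,0],
  [-1,0,0,0.256,0,0,0],
  [-1,0,0,0.256,0,0,0],
  [-1,0,0,0.256,0,0,0],
])

```text
time: 11.4
position: [0.6857, -0.1024, 0.1142]
ee_rot: [0.119, 0.993, 0.0, 0.002]
contact_force: [-0.1, -0.6, -0.2]
opening: 0.375
grip_force: 0.3
```

Emit:
step_arm([
  [-1,0,0,0,0,0,0],
  [-1,0,0,0,0,0,0],
  [-1,0,0,0,0,0,0],
  [-1,0,0,0,0,0,0],
])

```text
time: 11.8
position: [0.6857, -0.1023, 0.114]
ee_rot: [0.119, 0.993, 0.0, 0.001]
contact_force: [-0.8, 0.2, 6.5]
opening: 0.351
grip_force: 29.4
```

Emit:
step_arm([
  [-1,0,0,-0.06,0,0,0],
  [-1,0,0,-0.16,0,0,0],
  [-1,0,0,-0.25,0,0,0],
  [-1,0.02,0.023,-0.256,0,0,0],
  [-1,0.07,0.08,-0.256,0,0,0],
  [-1,0.13,0.15,-0.256,0,0,0],
  [-1,0.19,0.22,-0.256,0,0,0],
  [-1,0.25,0.29,-0.256,0,0,0],
])

```text
time: 12.6
position: [0.5961, 0.0698, 0.2398]
ee_rot: [0.119, 0.993, 0.0, -0.0]
contact_force: [1.7, 0.4, 0.1]
opening: 0.35
grip_force: 29.4
```

Emit:
step_arm([
  [-1,0.06,0.07,0,0,0,0],
  [-1,0.12,0.14,0,0,0,0],
  [-1,0.18,0.21,0,0,0,0],
  [-1,0.24,0.28,0,0,0,0],
  [-1,0.28,0.327,0,0,0,0],
  [-1,0.299,0.349,0,0,0,0],
  [-1,0.299,0.349,0,0,0,0],
  [-1,0.299,0.349,0,0,0,0],
])

```text
time: 13.4
position: [0.4944, 0.2714, 0.2401]
ee_rot: [0.12, 0.993, -0.001, 0.0]
contact_force: [-0.2, -0.5, -0.9]
opening: 0.351
grip_force: 29.4
```

Emit:
step_arm([
  [-1,0,0,0.08,0,0,0],
  [-1,0,0,0.16,0,0,0],
  [-1,0,0,0.22,0,0,0],
  [-1,0,0,0.238,0,0,0],
  [-1,0,0,0.245,0,0,0],
  [-1,0,0,0.245,0,0,0],
  [-1,0,0,0.245,0,0,0],
])

```text
time: 14.1
position: [0.4952, 0.272, 0.1188]
ee_rot: [0.12, 0.993, 0.0, 0.001]
contact_force: [0.8, -0.3, -0.9]
opening: 0.35
grip_force: 29.6
```

Emit:
step_arm([
  [-1,0,0,0.001,0,0,0],
  [0.4,0,0,0.001,0,0,0],
  [0.4,0,0,0.001,0,0,0],
  [0.4,0,0,0.001,0,0,0],
  [0.4,0,0,0.001,0,0,0],
  [0.7,0,0,-0.08,0,0,0],
  [0.7,0,0,-0.16,0,0,0],
  [0.7,0,0,-0.246,0,0,0],
])

```text
time: 14.9
position: [0.4933, 0.2728, 0.2415]
ee_rot: [0.119, 0.993, -0.001, -0.001]
contact_force: [1.2, 0.1, 0.6]
opening: 0.852
grip_force: 0.0
```

Emit:
step_arm([
  [0.7,-0.06,-0.052,0,0,0,0],
  [0.7,-0.13,-0.11,0,0,0,0],
  [0.7,-0.2,-0.17,0,0,0,0],
  [0.7,-0.27,-0.23,0,0,0,0],
  [0.7,-0.34,-0.29,0,0,0,0],
  [0.7,-0.41,-0.35,0,0,0,0],
  [0.7,-0.47,-0.4,0,0,0,0],
  [0.7,-0.498,-0.426,0,0,0,0],
])

```text
time: 15.7
position: [0.6865, 0.0029, 0.2406]
ee_rot: [0.121, 0.993, -0.001, 0.0]
contact_force: [0.6, 0.8, 0.5]
opening: 0.848
grip_force: 0.0
```

Emit:
step_arm([
  [0.7,0,0,0,0,0,0],
  [0.7,0,0,0,0,0,0],
  [0.7,0,0,0,0,0,0],
])

```text
time: 16.0
position: [0.6844, 0.01, 0.2405]
ee_rot: [0.118, 0.993, 0.001, -0.001]
contact_force: [0.2, 0.2, -0.3]
opening: 0.848
grip_force: 0.0
```

```bash
python3 - <<'E'
from plan import *
c=cap('wrist','w5'); s=status.observe(); print(s['position'],P['red'],w2px(c,(*P['red'],.07)))
t=cap('top','top5'); im=t['pixels']
cv2.imwrite('pics/c5.png',cv2.resize(np.hstack([c['pixels'],cv2.resize(im[190:370,110:290],(480,480))]),(800,343)))
E
```

```text
[0.68452127 0.00991212 0.24065691] [0.6863 0.0068] (np.float64(311.55544878816596), np.float64(255.21323835083834))
```

View pics/c5.png

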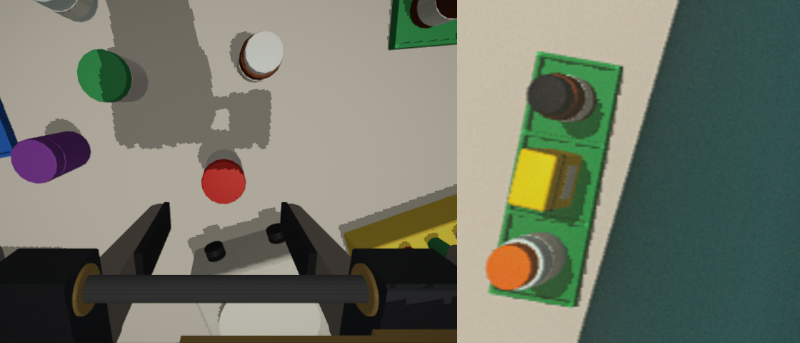

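The green kit is complete, with the yellow box in the middle well. The red lid is at (312,255) in full-size pixels, as predicted, so I'll grip it.

Emit:
step_arm([
  [0.6,0,-0.003,0.1,0,0,0],
  [0.6,0,-0.003,0.19,0,0,0],
  [0.6,0,-0.003,0.256,0,0,0],
  [0.6,0,-0.003,0.256,0,0,0],
  [-1,0,-0.003,0.256,0,0,0],
  [-1,0,-0.003,0.256,0,0,0],
  [-1,0,-0.003,0.256,0,0,0],
  [-1,0,-0.003,0.256,0,0,0],
])

```text
time: 16.9
position: [0.6861, 0.0061, 0.115]
ee_rot: [0.119, 0.993, 0.001, 0.002]
contact_force: [-0.3, 1.1, 5.1]
opening: 0.493
grip_force: 30.0
```

Emit:
step_arm([
  [-1,0,0,0,0,0,0],
  [-1,0,0,0,0,0,0],
  [-1,0,0,0,0,0,0],
])

```text
time: 17.2
position: [0.6861, 0.0061, 0.115]
ee_rot: [0.119, 0.993, 0.001, 0.002]
contact_force: [0.2, 1.2, 7.4]
opening: 0.495
grip_force: 30.0
```

Emit:
step_arm([
  [-1,0,0,-0.06,0,0,0],
  [-1,0,0,-0.16,0,0,0],
  [-1,0,0,-0.25,0,0,0],
  [-1,0.005,-0.03,-0.256,0,0,0],
  [-1,0.018,-0.11,-0.256,0,0,0],
  [-1,0.032,-0.2,-0.256,0,0,0],
  [-1,0.046,-0.29,-0.256,0,0,0],
  [-1,0.06,-0.38,-0.256,0,0,0],
])

```text
time: 18.0
position: [0.6092, -0.1736, 0.2402]
ee_rot: [0.119, 0.993, -0.0, -0.0]
contact_force: [0.3, -0.5, -0.6]
opening: 0.495
grip_force: 30.0
```

Emit:
step_arm([
  [-1,0.014,-0.09,0,0,0,0],
  [-1,0.026,-0.16,0,0,0,0],
  [-1,0.032,-0.195,0,0,0,0],
  [-1,0.034,-0.21,0,0,0,0],
  [-1,0.034,-0.21,0,0,0,0],
  [-1,0.034,-0.21,0,0,0,0],
])

```text
time: 18.6
position: [0.5705, -0.2675, 0.2404]
ee_rot: [0.118, 0.993, 0.001, 0.0]
contact_force: [-0.7, 0.5, -1.1]
opening: 0.494
grip_force: 30.0
```

Emit:
step_arm([
  [-1,0,0,0.08,0,0,0],
  [-1,0,0,0.16,0,0,0],
  [-1,0,0,0.22,0,0,0],
  [-1,0,0,0.236,0,0,0],
  [-1,0,0,0.244,0,0,0],
  [-1,0,0,0.244,0,0,0],
  [-1,0,0,0.244,0,0,0],
])

```text
time: 19.3
position: [0.5709, -0.269, 0.1199]
ee_rot: [0.118, 0.993, -0.0, 0.001]
contact_force: [0.0, 0.2, -0.6]
opening: 0.499
grip_force: 30.0
```

Emit:
step_arm([
  [-1,0,0,0.001,0,0,0],
  [0.5,0,0,0.001,0,0,0],
  [0.5,0,0,0.001,0,0,0],
  [0.5,0,0,0.001,0,0,0],
  [0.5,0,0,0.001,0,0,0],
  [0.5,0,0,-0.08,0,0,0],
  [0.5,0,0,-0.16,0,0,0],
  [0.5,0,0,-0.246,0,0,0],
])

```text
time: 20.1
position: [0.5689, -0.2697, 0.2425]
ee_rot: [0.119, 0.993, 0.0, -0.001]
contact_force: [0.5, -0.6, 0.8]
opening: 0.751
grip_force: 0.0
```

Emit:
step_arm([
  [0.5,0.04,0.053,0,0,0,0],
  [0.5,0.09,0.12,0,0,0,0],
  [0.5,0.145,0.193,0,0,0,0],
  [0.5,0.2,0.266,0,0,0,0],
  [0.5,0.255,0.34,0,0,0,0],
  [0.5,0.31,0.413,0,0,0,0],
  [0.5,0.338,0.45,0,0,0,0],
  [0.5,0.348,0.463,0,0,0,0],
])

```text
time: 20.9
position: [0.4542, -0.0014, 0.2419]
ee_rot: [0.117, 0.993, 0.001, -0.0]
contact_force: [-0.0, -0.9, 0.8]
opening: 0.75
grip_force: 0.0
```

Emit:
step_arm([
  [0.5,0,0,0,0,0,0],
  [0.5,0,0,0,0,0,0],
  [0.5,0,0,0,0,0,0],
])

```text
time: 21.2
position: [0.4557, -0.0052, 0.2417]
ee_rot: [0.12, 0.993, -0.0, 0.0]
contact_force: [0.1, 0.4, 0.9]
opening: 0.749
grip_force: 0.0
```

```bash
python3 - <<'E'
from plan import *
c=cap('wrist','w6'); s=status.observe(); print(s['position'],P['can'],w2px(c,(*P['can'],.068)))
t=cap('top','top6'); im=t['pixels']
cv2.imwrite('pics/c6.png',cv2.resize(np.hstack([c['pixels'],cv2.resize(im[180:360,360:540],(480,480))]),(800,343)))
E
```

```text
[ 0.4556387  -0.00514484  0.24167988] [ 0.45653672 -0.00355898] (np.float64(318.1953998224939), np.float64(250.56090943863222))
```

View pics/c6.png

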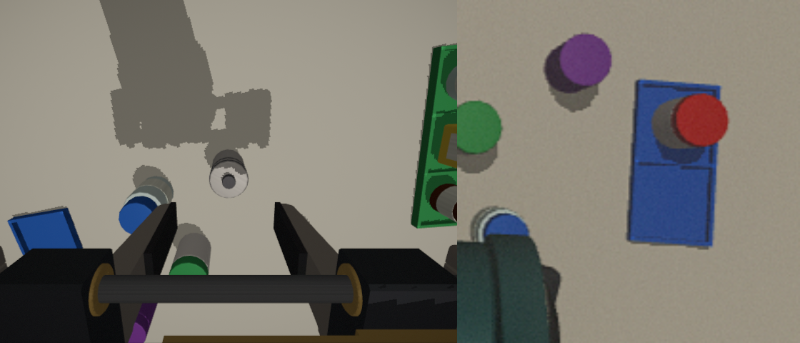

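The red jar stands in the blue tray's upper well. The can top is at (320,253) against a predicted (318,251), and the blue-capped bottle is clear of the left finger.

Emit:
step_arm([
  [0.5,0,0.003,0.1,0,0,0],
  [0.5,0,0.003,0.19,0,0,0],
  [0.5,0,0.003,0.26,0,0,0],
  [0.5,0,0.003,0.26,0,0,0],
  [-1,0,0.003,0.26,0,0,0],
  [-1,0,0.003,0.26,0,0,0],
  [-1,0,0.003,0.26,0,0,0],
  [-1,0,0.003,0.26,0,0,0],
])

```text
time: 22.1
position: [0.4564, -0.0021, 0.1132]
ee_rot: [0.119, 0.993, 0.0, 0.002]
contact_force: [-0.6, -0.6, 8.0]
opening: 0.431
grip_force: 30.1
```

Emit:
step_arm([
  [-1,0,0,0,0,0,0],
  [-1,0,0,0,0,0,0],
  [-1,0,0,0,0,0,0],
])

```text
time: 22.4
position: [0.4565, -0.0022, 0.1132]
ee_rot: [0.119, 0.993, 0.0, 0.001]
contact_force: [-0.7, -1.0, 9.0]
opening: 0.431
grip_force: 30.0
```

Emit:
step_arm([
  [-1,0,0,-0.06,0,0,0],
  [-1,0,0,-0.16,0,0,0],
  [-1,0,0,-0.26,0,0,0],
  [-1,-0.008,-0.02,-0.26,0,0,0],
  [-1,-0.034,-0.08,-0.26,0,0,0],
  [-1,-0.067,-0.16,-0.26,0,0,0],
  [-1,-0.1,-0.24,-0.26,0,0,0],
  [-1,-0.135,-0.32,-0.26,0,0,0],
])

```text
time: 23.2
position: [0.4827, -0.1751, 0.2413]
ee_rot: [0.119, 0.993, 0.0, -0.0]
contact_force: [1.4, 0.4, -2.2]
opening: 0.431
grip_force: 30.0
```

Emit:
step_arm([
  [-1,-0.03,-0.07,0,0,0,0],
  [-1,-0.055,-0.13,0,0,0,0],
  [-1,-0.068,-0.16,0,0,0,0],
  [-1,-0.072,-0.171,0,0,0,0],
  [-1,-0.072,-0.171,0,0,0,0],
  [-1,-0.072,-0.171,0,0,0,0],
])

```text
time: 23.8
position: [0.498, -0.2634, 0.2413]
ee_rot: [0.118, 0.993, 0.001, -0.0]
contact_force: [1.0, 0.1, -1.9]
opening: 0.431
grip_force: 30.0
```

Emit:
step_arm([
  [-1,0,0,0.08,0,0,0],
  [-1,0,0,0.16,0,0,0],
  [-1,0,0,0.22,0,0,0],
  [-1,0,0,0.24,0,0,0],
  [-1,0,0,0.248,0,0,0],
  [-1,0,0,0.249,0,0,0],
  [-1,0,0,0.249,0,0,0],
])

```text
time: 24.5
position: [0.499, -0.2653, 0.1187]
ee_rot: [0.119, 0.993, -0.0, 0.001]
contact_force: [0.0, -0.9, -2.4]
opening: 0.431
grip_force: 30.0
```

Emit:
step_arm([
  [-1,0,0,0.002,0,0,0],
  [0.5,0,0,0.002,0,0,0],
  [0.5,0,0,0.002,0,0,0],
  [0.5,0,0,0.002,0,0,0],
  [0.5,0,0,0.002,0,0,0],
  [0.5,0,0,-0.08,0,0,0],
  [0.5,0,0,-0.16,0,0,0],
  [0.5,0,0,-0.25,0,0,0],
])

```text
time: 25.3
position: [0.4974, -0.2651, 0.2429]
ee_rot: [0.119, 0.993, 0.0, -0.001]
contact_force: [0.9, 0.1, 0.6]
opening: 0.749
grip_force: 0.0
```

Emit:
step_arm([
  [0.5,0,-0.05,-0.06,0,0,0],
  [0.5,0,-0.13,-0.12,0,0,0],
  [0.5,0,-0.22,-0.16,0,0,0],
  [0.5,0,-0.3,-0.16,0,0,0],
  [0.5,0,-0.35,-0.16,0,0,0],
  [0.5,0,-0.36,-0.16,0,0,0],
  [0.5,0,-0.36,-0.16,0,0,0],
  [0.5,0,-0.36,-0.16,0,0,0],
])

```text
time: 26.1
position: [0.4562, -0.4386, 0.3217]
ee_rot: [0.118, 0.993, 0.001, -0.0]
contact_force: [0.1, 0.8, -0.8]
opening: 0.751
grip_force: 0.0
```

```bash
python3 - <<'E'
from plan import *
t=cap('top','top7'); s=cap('scene','sc7')
a=t['pixels'][130:370,110:530]; b=s['pixels'][80:400,100:460]
cv2.imwrite('pics/c7.png',np.hstack([cv2.resize(a,(460,263)),cv2.copyMakeBorder(cv2.resize(b,(296,263)),0,0,0,0,0)]))
E
```

```text
(no output)
```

View pics/c7.png

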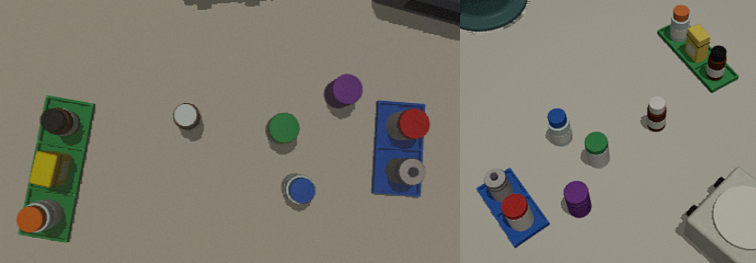

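All five items stand upright in their wells: the green tray is at left, around (58,168), and the blue tray at right, around (400,148). The white, green, blue and purple caps stand where they were.

```bash
python3 -c "
from workcell import job
print(job.finish_job())"
```

```text
the job is handed in; nothing more can be done
None
```

Both kits are made up and the job is handed in at about 26 s of the 128 s allowed. The last pictures showed all five items upright in their wells and the other bottles and jars where they started; the hand-in gave no verdict back.

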